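Lock the vane slide with the spring clip and hold the loupe over its index

TASK

Lock the sighting-vane slide where it stands: squeeze the orange spring clip open, set it upright and well down over the rail's raised edge so that it bites at the middle of the slide's green leaf, and let it go, without shifting the slide. Then pick up the loupe by its grip and hold it level, with the lens centred over the index line on top of the knurled stop and at the height of the red band on the focus post, touching neither rail nor clip. Finish while still holding the loupe steady there, and leave the compass, bucket, magnets and screwdriver where they stand.

Things in the scene. Friction and masses are not known exactly. Their poses are not given: they have to be found in the camera images.
- rail: fixed rail on a grey base plate 80 x 400 mm, 12 mm thick, running along its own y axis; x across it, z up. Origin: centre of the base's underside, on the bench. A steel strip 3 mm thick stands upright along the whole rail, its top (the raised edge) 60 mm above the bench; at y = +-190 mm it ends in blocks 60 mm high
- focus_band (a point): centre of the red band (19 mm diameter, 12 mm tall) on the slim steel focus post at the rail's -y end; its middle is 140 mm above the bench, the marked height for the loupe's lens. The post is 12 mm thick, its top 172 mm above the bench
- slide (a joint): position (m) of the brass slide along the rail's y axis, 0 at mid-rail; about 4 N of friction; it must stay where it is found (within 5 mm)
- index (a point): centre of the black index line on top of the brass knurled stop (24 mm diameter, 14 mm tall, on the brass slide block of 50 x 60 mm), 78 mm above the bench. Axes as the rail's. A black sighting vane 32 mm wide stands on the block 25 mm towards -y, its top 124 mm above the bench
- leaf (a point): middle of the top edge of the green leaf, a 3 mm plate on the slide, 72 mm long (y), 28 mm tall, lying along the rail's strip; the point lies between leaf and strip, together 6 mm thick (+-3 mm in x), 60 mm above the bench, 65 mm from the index towards +y. Axes as the rail's. The slide block begins 35 mm from it towards -y (its top 64 mm above the bench)
- clip_mid (a point): middle between the two orange finger pads of the spring clip, half-way up them, 62 mm above its jaw tips. The clip stands upright, jaws down, 76 mm tall. Pads flat, 30 mm wide (own x), 28 mm tall, facing +y and -y, 48 mm over their outsides at rest. The point belongs to the +y pad's half: with the jaws fully open it lies 8 mm from the true middle, towards -y
- clip_jaw (a joint): opening travel of the clip (m): 0 shut (jaw gap 1 mm), 0.016 fully open (jaw gap 17 mm); the jaw gap is this + 1 mm, so about 0.005 when biting on leaf and strip
- clip: the orange spring clip, 80 g; origin between the jaw tips, axes as for clip_mid. Pressing its pads together along own y (5 N at first, 13 N at the stop) opens the steel jaws; at the stop the pads measure 32 mm over their outsides and the jaws stand 17 mm apart, centred between the pads; let go, they spring shut. Jaws 30 mm wide (x), 9.5 mm thick each, throat 36 mm deep
- loupe_grip (a point): centre of the loupe's black upright grip, a block 44 mm long (own x), 14 mm wide (y), 50 mm tall; 25 mm above the loupe's underside. Its x axis points from grip to lens, z up
- lens (a point): centre of the loupe's clear lens, mid-plane; 80 mm along +x from the grip's centre and 20 mm below it. The black ring round the lens is 60 mm in diameter and 10 mm thick; it lies flat on the bench at the start
- loupe: the loupe itself, about 110 g; origin under the grip's centre
- compass: black phenolic compass housing, 130 mm diameter, 91 mm tall; bystander, origin under its centre
- bucket: steel heeling bucket, 110 mm diameter, 110 mm tall; bystander, origin under its centre
- magnet_a: red bar magnet 100 x 16 x 16 mm with one white end, lying along its own x; bystander, origin under its centre
- magnet_b: second red bar magnet, the same; bystander
- driver: screwdriver lying along its own x; bystander
Mind the look-alikes: they are no part of the job. What is shaped like the clip but blue or turquoise is not meant.

How it is judged (in metres and radians):
On the way, in this order (a step that is already met when the one before it is completed fails the run):
1. the clip bites on the green leaf and rail edge, upright, and has been let go (y of clip_mid in the frame of leaf between -0.02 and 0.02 m and x of clip_mid in the frame of leaf between -0.009 and 0.009 m and z of clip_mid in the frame of leaf between 0.022 and 0.056 m and angle between clip_mid's own z axis and vertical below 0.2 rad and value of joint clip_jaw between 0.003 and 0.008 m and contact force between the fingers and clip below 0.1 N), for 0.3 s.
2. the loupe is held level over the index at the band's height (horizontal distance between lens and index below 0.012 m and z of lens in the frame of focus_band between -0.008 and 0.008 m and angle between lens's own z axis and vertical below 0.1 rad and contact force between loupe and the fingers above 2 N and contact force between loupe and rail below 0.2 N and contact force between loupe and clip below 0.2 N and linear speed of loupe below 0.03 m/s), for 0.5 s.
At the end, for the whole second after the job is handed in: Clip bites the edge within 20 mm of the leaf middle, jaws 6 mm or more down, upright, let go; slide within 5 mm of its start; loupe held by the fingers alone, still, level within 0.10 rad, lens within 12 mm of the index sideways and 8 mm of the band in height (all of step 1 and all of step 2 and distance of index from where it was at the start of the episode below 0.005 m); the arm keeps its last pose, push and grip.
It fails at once if the slide is shifted more than 5 mm (distance of index from where it was at the start of the episode above 0.005 m).
It fails at once if the loupe knocks against the rail, slide, post or clip (over 3 N) (contact force between loupe and rail above 3 N or contact force between loupe and clip above 3 N).
It fails at once if compass, bucket, a magnet or the screwdriver is pushed more than 30 mm (distance of any of compass, bucket, magnet_a, magnet_b, driver from where it was at the start of the episode above 0.03 m).
It also fails if it takes over 58 s, if anything falls off the work surface, if the arm or the gripper's body presses on something with over 40 N, if the wrist force passes 120 N, or if a joint passes its speed limit or range.

ROBOT

A 6-joint arm with a two-finger parallel gripper is mounted at the origin on the work surface. World frame = base frame: x ahead of the robot, y to its left, z up, the work surface at z = 0. Lengths are in mm, angles in rad, forces in N, time in s.
With the tool pointing down it reaches from about 225 to 725 mm from the base axis. Payload 3.1 kg.
Tool frame: the origin (TCP) lies midway between the tips of the shut fingers; the grasp point (between the pads) lies manip.grasp_offset behind it (manip.grasp_offset is the distance from the TCP to the grasp point, in mm); z points along the fingers, y is the direction in which the jaws open and shut (so a half turn about z gives the same grasp; the last joint's range is limited). The gripper opens to 85 mm and grips with 20 to 120 N. Pads are 22 mm wide; open, the fingers measure 114 mm over their backs; the gripper's body (76 mm by 85 mm) begins 54 mm behind the grasp point. The pads swing forward as they close: fully open they stand 13 mm farther back than shut.
Start: joints at [1.114, 0.048, 0.099, 1.622, 0, 1.443], TCP at [169.533, 496.866, 207.812] pointing down, gripper open.
Joint ranges: [-2.91, 2.91], [-0.99, 1.94], [-1.21, 1.42], [-2.12, 2.29], [-1.49, 1.47], [-3.14, 3.14]. Speed limits (rad/s): [2.79, 2.79, 3.14, 3.14, 3.14, 3.14].

INTERFACE

Orientations are given as a unit quaternion [w, x, y, z].
In Python, from station import manip, vision, sign_off gives the robot as it stands.
- The arm moves only by the shell command python3 -m jog 'ROWS' [FORCE]. ROWS is JSON, a list of rows, each a list of 3 entries, a list of its own where there are three numbers: the closure, from 0 (fully open) to 1 (shut), then the shift along the tool's x, y, z in m, then the turn, a rotation vector about the tool's x, y, z in degrees. In form: [[grip, [tx, ty, tz], [wx, wy, wz]], ...]. A call has 1 to 5 rows; each row shifts and turns the pose as measured when the row begins, along the tool's axes as they then stand; what a row does not reach is not made up. A row lasts 1/8 s, in which the tool goes at most 62.5 mm and 10.7 degrees, less where a joint would pass 70% of its speed; a pose out of reach is approached as far as the arm can. A call is refused whole if a number of a shift passes 0.0625 or a number of a turn 10.7, either way. A call with a gripper value outside its range is refused whole. The fingers move at their own pace and stop on an object; FORCE is the grip in N (left out, the last holds). Time passes only in rows, so rows that do not move let the fingers close. It gives the time, the measured TCP pose, the force and the opening at its end, in the units of the state.
- manip.state(): the state, without advancing time (a new reading comes with each control period).
- vision.camera(name): name is "side" or "top" or "wrist"; returns the picture (384x512x3 uint8, blue, green, red); there is no depth.
- vision.camera_params(name): a dict with "K" (3x3 intrinsics, pixels), "extrinsics" (4x4, takes a point from world to camera coordinates). Camera axes: x right, y up, looking along -z (the intrinsics and any distortion apply to the point x, -y, -z); pixel columns grow to the right and rows downward; lengths in mm; the calibration is good to about 2 mm. A picture is of the moment at which its call begins: read the wrist's pose just before it. camera_params takes no time and is no camera call; for the wrist camera it gives the pose at the moment of the call.
- sign_off(): hands the job in, once; it reports no verdict.
The state is a dict: "time": time; "joints": joint angles; "qd": joint speeds; "effort": joint torques, N m; "ee_pos": TCP position; "orientation": TCP orientation; "wrist_force": force on the tool from outside, world axes, zero at the start; "torque": the same for the moment, N m; "opening": finger opening in mm.
Only numpy, scipy, OpenCV 4.12 (cv2) and the standard library are available. Lean on these libraries where they do the work, as an engineer would, in place of code of your own. Each camera call takes 0.05 s, during which the arm holds its last target.

## Working session

There is one attempt and no reset: what is moved stays moved. The work goes in short steps, Python scripts to look and compute and a shell command to move; the robot and the scene stay as the last step left them, time stands still between calls to the robot, and variables do not carry over. Pictures are saved under pics/ and viewed, and the job is handed in when it is done.

```bash
ls; mkdir -p pics; python3 - <<'E'
from station import manip, vision
import cv2
print(manip.state()); print(manip.grasp_offset)
for n in ["side","top","wrist"]:
    p=vision.camera_params(n); print(n,p)
    cv2.imwrite(f"pics/{n}0.png",vision.camera(n))
E
```

```text
pics
{'time': 0.0, 'joints': array([1.11417542e+00, 4.87225688e-02, 9.75707263e-02, 1.62199630e+00,
       1.76784859e-05, 1.44297996e+00]), 'qd': array([ 0.00073468, -0.00017073, -0.00169987, -0.00095532,  0.00151499,
        0.00084198]), 'effort': array([ 7.46709156e-04, -3.38788211e+01,  3.20011353e+01,  2.02598283e-02,
       -1.95011144e-04,  9.22133580e-06]), 'ee_pos': array([169.24411947, 496.26180398, 206.61829449]), 'orientation': array([-3.47216549e-04,  1.63662585e-01,  9.86515674e-01, -1.12350939e-03]), 'wrist_force': array([-0.8547177 , -0.09146306,  0.41297335]), 'torque': array([0.00252494, 0.02164573, 0.06305263]), 'opening': 85.54959851289706}
18.700000000000003
side {'K': array([[381.02302342,   0.        , 257.37970328],
       [  0.        , 381.02302342, 196.50570087],
       [  0.        ,   0.        ,   1.        ]]), 'extrinsics': array([[ 8.96546400e-01, -4.42470363e-01, -2.06041248e-02,
        -5.06595559e+02],
       [ 2.39370776e-01,  4.44831977e-01,  8.63033107e-01,
        -2.35868239e+02],
       [-3.72701198e-01, -7.78681251e-01,  5.04726982e-01,
  
[... 454 characters left out ...]
+02],
       [-1.97705027e-01,  3.95331559e-03,  9.80253586e-01,
        -9.67307250e+02],
       [ 0.00000000e+00,  0.00000000e+00,  0.00000000e+00,
         1.00000000e+00]])}
wrist {'K': array([[324.22132401,   0.        , 257.67520083],
       [  0.        , 324.22132401, 185.06039912],
       [  0.        ,   0.        ,   1.        ]]), 'extrinsics': array([[ 3.23434760e-01,  9.46246290e-01, -2.81321865e-03,
        -5.23702508e+02],
       [-9.07529951e-01,  3.09356690e-01, -2.84056026e-01,
         3.62976348e+01],
       [-2.67916673e-01,  9.44266728e-02,  9.58803556e-01,
        -3.78832238e+02],
       [ 0.00000000e+00,  0.00000000e+00,  0.00000000e+00,
         1.00000000e+00]])}
```

View pics/side0.png

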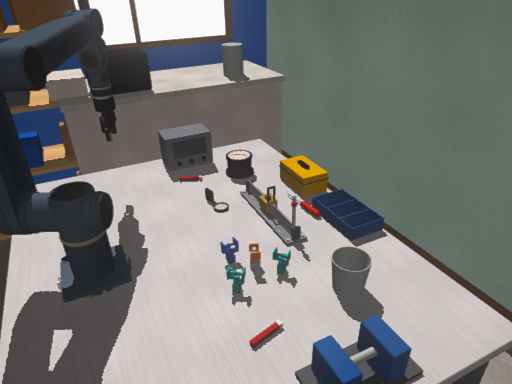

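View pics/top0.png

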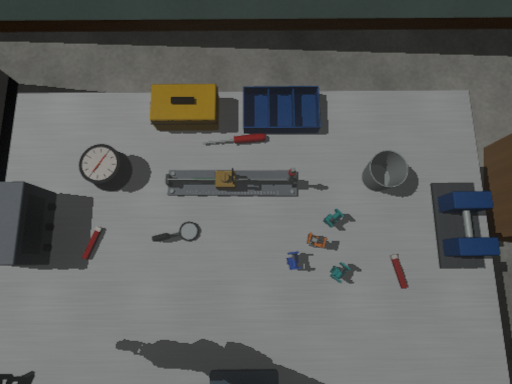

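View pics/wrist0.png

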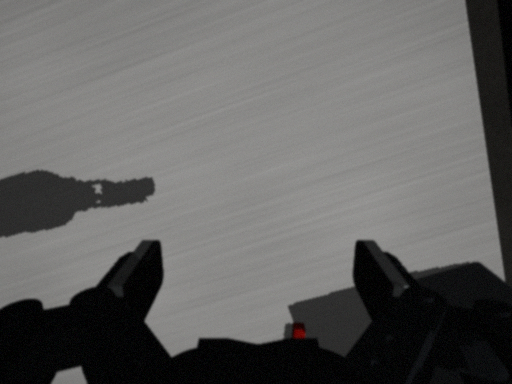

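```bash
cat > h.py <<'E'
import numpy as np, cv2
from station import manip, vision
from scipy.spatial.transform import Rotation as R
class Cam:
    def __init__(s,n,p=None):
        p=p or vision.camera_params(n); s.K=np.array(p["K"]); s.E=np.array(p["extrinsics"]); s.c=-s.E[:3,:3].T@s.E[:3,3]
    def ray(s,uv):
        d=np.linalg.solve(s.K,np.array([uv[0],uv[1],1.])); d=s.E[:3,:3].T@(d*[1,-1,-1]); return s.c,d/np.linalg.norm(d)
    def plane(s,uv,z):
        c,d=s.ray(uv); return c+d*(z-c[2])/d[2]
    def proj(s,P):
        q=(s.E[:3,:3]@np.asarray(P,float)+s.E[:3,3])*[1,-1,-1]; q=s.K@q; return q[:2]/q[2]
def tri(rs):
    A=np.zeros((3,3));b=np.zeros(3)
    for c,d in rs:
        M=np.eye(3)-np.outer(d,d);A+=M;b+=M@c
    P=np.linalg.solve(A,b); return P,[np.linalg.norm((np.eye(3)-np.outer(d,d))@(P-c)) for c,d in rs]
def crop(img,x0,y0,x1,y1,k,fn):
    cv2.imwrite(fn,cv2.resize(img[y0:y1,x0:x1],None,fx=k,fy=k,interpolation=cv2.INTER_CUBIC))
def masks(img,lo,hi,amin=3):
    m=cv2.inRange(cv2.cvtColor(img,cv2.COLOR_BGR2HSV),lo,hi)
    n,l,st,ce=cv2.connectedComponentsWithStats(m)
    return m,[(ce[i].round(1).tolist(),st[i].tolist()) for i in range(1,n) if st[i,4]>=amin]
def yaw():
    q=manip.state()['orientation'];r=R.from_quat([q[1],q[2],q[3],q[0]]).as_matrix();return r
E
python3 - <<'E'
from h import *
s=cv2.imread('pics/side0.png');t=cv2.imread('pics/top0.png')
crop(t,155,155,355,290,4,'pics/tc0.png')
crop(s,190,170,320,300,4,'pics/sc0.png')
for n,i in(('s',s),('t',t)):
    print(n,'or',masks(i,(3,150,80),(14,255,255))[1]); print('green',masks(i,(45,80,40),(80,255,255))[1]); print('red',masks(i,(0,150,60),(3,255,255))[1])
C=Cam('side');T=Cam('top')
print(tri([C.ray((254,253)),T.ray((317,241))]))
E
```

```text
s or [([252.9, 244.6], [249, 243, 9, 7, 24]), ([254.9, 255.9], [251, 251, 9, 12, 71])]
green []
red [([189.6, 176.7], [180, 176, 18, 3, 29]), ([310.2, 208.2], [301, 201, 19, 16, 117]), ([293.7, 204.3], [292, 203, 4, 3, 6]), ([263.8, 333.1], [250, 323, 29, 21, 152])]
t or [([309.1, 236.9], [308, 233, 4, 9, 17]), ([320.4, 243.5], [314, 238, 12, 9, 38])]
green []
red [([249.3, 137.3], [234, 134, 31, 8, 162]), ([89.9, 244.8], [83, 231, 15, 28, 112]), ([399.8, 274.1], [394, 259, 13, 29, 98])]
(array([ 448.97502026, -213.30995365,   59.31290838]), [np.float64(0.6283440451674089), np.float64(0.6283440451676443)])
```

View pics/tc0.png

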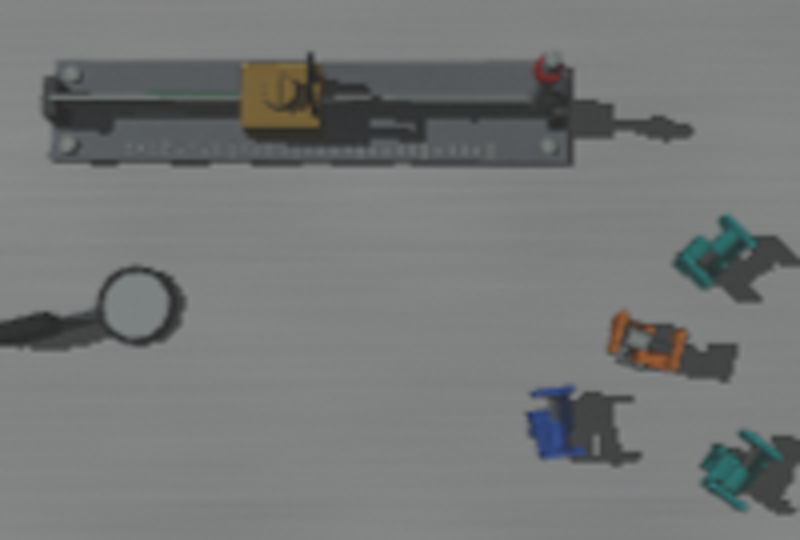

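View pics/sc0.png

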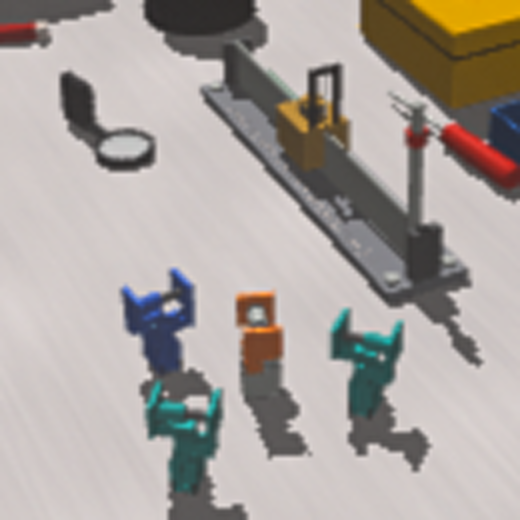

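```bash
python3 - <<'E'
from h import *
W=Cam('wrist');r=yaw();st=manip.state()
print('cam in tool',r.T@(W.c-st['ee_pos']),'look in tool',r.T@W.ray((256,192))[1], 'imgright',r.T@W.E[0,:3])
print(r.round(3))
T=Cam('top');S=Cam('side')
for n,uv,z in [('railBL',(155+55/4,155+160/4),6),('railTL',(168.7,170.5),12),('railTR',(155+570/4,155+68/4),12),('railBR',(155+572/4,155+163/4),6),('block c',(155+282/4,155+97/4),64),('lens',(155+136/4,155+305/4),10),('gripL',(152,238),45),('gripR',(168,236),45),('compass',(99,163),91)]:
    print(n,T.plane(uv,z).round(0))
# target hover: grasp over clip, same yaw
print('shift tool', r.T@(np.array([449,-213,200])-st['ee_pos']))
E
```

```text
cam in tool [ 7.25022224e+01  5.53186858e-02 -1.65291652e+02] look in tool [-0.3047791  -0.00598816  0.95240424] imgright [-5.35876818e-04  9.99999617e-01  6.92185166e-04]
[[-0.946  0.323 -0.001]
 [ 0.323  0.946 -0.002]
 [ 0.    -0.002 -1.   ]]
railBL [597. 231.   6.]
railTL [673. 232.  12.]
railTR [ 665. -170.   12.]
railBR [ 591. -170.    6.]
block c [631.  50.  64.]
lens [484. 164.  10.]
gripL [462. 264.  45.]
gripR [467. 218.  45.]
compass [676. 415.  91.]
shift tool [-493.79171506 -581.0466544     7.83699263]
```

```bash
python3 -m jog '[[0,[-0.040,-0.047,0],[0,0,0]],[0,[-0.040,-0.047,0],[0,0,0]],[0,[-0.040,-0.047,0],[0,0,0]],[0,[-0.040,-0.047,0],[0,0,0]],[0,[-0.040,-0.047,0],[0,0,0]]]' 20; python3 -m jog '[[0,[-0.040,-0.047,0],[0,0,0]],[0,[-0.040,-0.047,0],[0,0,0]],[0,[-0.040,-0.047,0],[0,0,0]],[0,[-0.040,-0.047,0],[0,0,0]],[0,[-0.040,-0.047,0],[0,0,0]]]'
```

```text
time: 0.78
ee_pos: [283.8, 206.7, 203.5]
orientation: [-0.0, 0.159, 0.987, -0.003]
wrist_force: [1.2, -0.1, -0.3]
opening: 85.2
time: 1.4
ee_pos: [400.0, -83.8, 204.6]
orientation: [0.002, 0.159, 0.987, -0.002]
wrist_force: [1.6, 1.1, 1.2]
opening: 85.3
```

```bash
python3 -m jog '[[0,[-0.040,-0.047,0],[0,0,0]],[0,[-0.036,-0.047,0],[0,0,0]],[0,[0,0,0],[0,0,0]]]'; python3 - <<'E'
from h import *
W=Cam('wrist');st=manip.state();i=vision.camera('wrist');cv2.imwrite('pics/w1.png',i)
print(st['ee_pos'],st['joints'].round(2))
np.savez('w1.npz',K=W.K,E=W.E)
print(masks(i,(3,150,60),(14,255,255),20)[1])
print(W.proj([449,-213,62]))
E
```

```text
time: 1.78
ee_pos: [442.8, -203.2, 202.8]
orientation: [0.001, 0.162, 0.987, -0.002]
wrist_force: [0.5, 0.4, -0.8]
opening: 85.3
[ 442.8297683  -203.22335811  202.81177108] [-0.57 -0.05 -0.01  1.61 -0.   -0.24]
[([241.3, 170.1], [229, 159, 32, 37, 533]), ([277.2, 178.3], [274, 161, 7, 35, 163])]
[250.86186399 175.64736021]
```

View pics/w1.png

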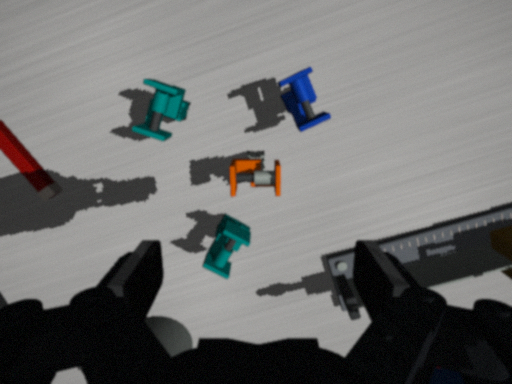

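```bash
python3 - <<'E'
from h import *
i=cv2.imread('pics/w1.png');crop(i,190,130,320,230,6,'pics/w1c.png')
E
```

```text
(no output)
```

View pics/w1c.png

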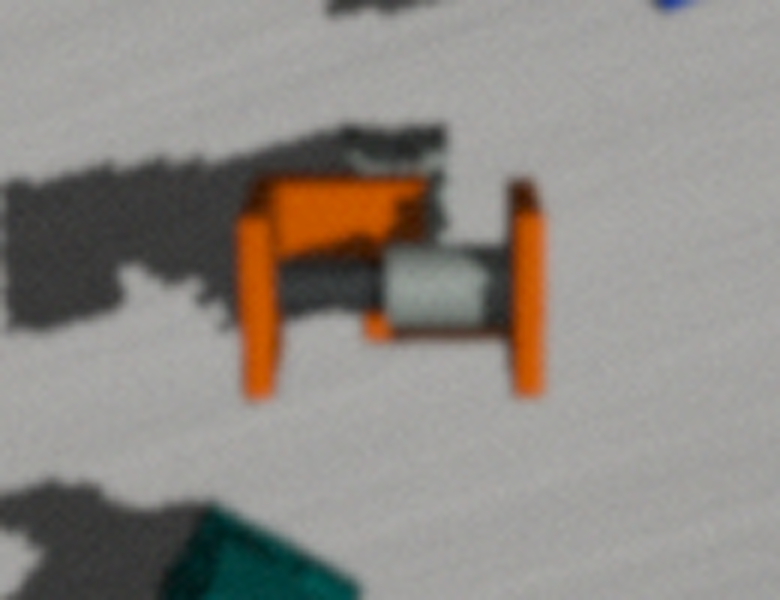

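```bash
python3 - <<'E'
from h import *
d=np.load('w1.npz');W=Cam('',{'K':d['K'],'extrinsics':d['E']})
f=lambda u,v:(190+u/6-.5,130+v/6-.5)
P=[W.plane(f(*p),76) for p in [(239,213),(244,398),(545,212),(544,397)]]
for p in P:print(p.round(1))
P=np.array(P);print('ctr',P.mean(0)); a=P[2]+P[3]-P[0]-P[1];print('pad axis deg',np.degrees(np.arctan2(a[1],a[0])),np.linalg.norm(a)/2)
for k in (0,2):
  b=P[k]-P[k+1];print(np.degrees(np.arctan2(b[1],b[0])),np.linalg.norm(b))
r=yaw();st=manip.state();print('tool y deg',np.degrees(np.arctan2(r[1,1],r[0,1])))
print('shift',r.T@(P.mean(0)-st['ee_pos']))
E
```

```text
[ 429.6 -227.    76. ]
[ 458.  -236.6   76. ]
[ 444.5 -182.3   76. ]
[ 473.  -191.5   76. ]
ctr [ 451.29387007 -209.34685044   76.        ]
pad axis deg 71.58566862044788 47.266351667740935
161.40651515576548 30.00373611793406
162.17146527789444 29.979225551235114
tool y deg 71.46315682094807
shift [-10.86347154  -4.45471857 127.35345978]
```

```bash
python3 -m jog '[[0,[-0.011,-0.0045,0.03],[0,0,0]],[0,[0,0,0.04],[0,0,0]],[0,[0,0,0.03],[0,0,0]],[0,[0,0,0],[0,0,0]]]';python3 - <<'E'
from h import *
r=yaw();st=manip.state()
print('shift',r.T@(np.array([451.3,-209.35,43.3])-st['ee_pos']),r[:,2])
W=Cam('wrist');i=vision.camera('wrist');cv2.imwrite('pics/w2.png',i)
E
```

```text
time: 2.33
ee_pos: [451.0, -204.2, 102.6]
orientation: [0.001, 0.159, 0.987, -0.0]
wrist_force: [1.0, -0.3, 0.3]
opening: 85.3
shift [-1.81187598 -4.77473357 59.27725393] [ 0.00199891 -0.00107553 -0.99999742]
```

View pics/w2.png

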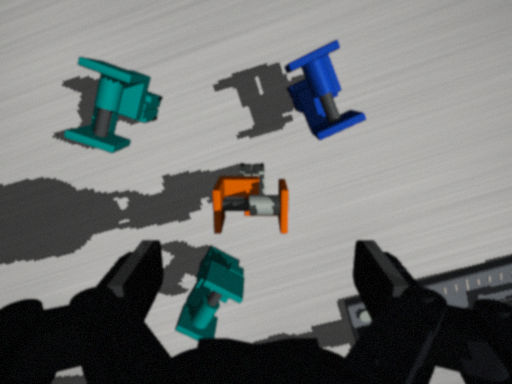

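```bash
python3 -m jog '[[0,[-0.002,-0.0045,0.03],[0,0,0]],[0,[0,0,0.028],[0,0,0]],[0,[0,0,0],[0,0,0]]]';python3 - <<'E'
from h import *
for k in range(3):
  r=yaw();st=manip.state()
  print('shift',r.T@(np.array([451.3,-209.35,43.3])-st['ee_pos']),r[:,2])
W=Cam('wrist');i=vision.camera('wrist');cv2.imwrite('pics/w3.png',i)
E
```

```text
time: 2.75
ee_pos: [457.2, -210.3, 53.1]
orientation: [0.008, 0.157, 0.988, -0.003]
wrist_force: [-1.0, -0.9, -0.4]
opening: 85.2
shift [ 6.03210476 -0.8823493   9.65498269] [ 0.01490653 -0.00853643 -0.99985245]
shift [ 6.03210476 -0.8823493   9.65498269] [ 0.01490653 -0.00853643 -0.99985245]
shift [ 6.03210476 -0.8823493   9.65498269] [ 0.01490653 -0.00853643 -0.99985245]
```

View pics/w3.png

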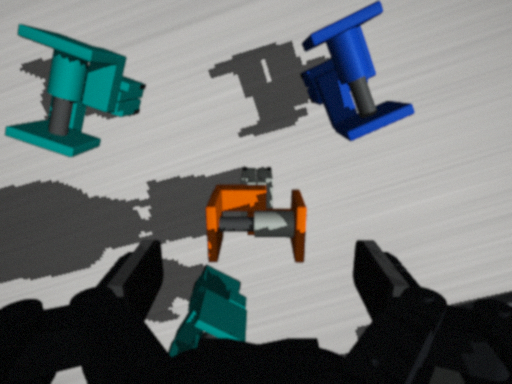

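```bash
python3 - <<'E'
from h import *
W=Cam('wrist');r=yaw();st=manip.state()
for p in [(207,192),(210,261),(305.5,192),(303,261),(256.5,226)]:
  q=W.plane(p,76);print(q.round(1),(r.T@(q-st['ee_pos'])).round(1))
print(st['time'],st['ee_pos'],r[:,2])
E
```

```text
[ 425.5 -225.1   76. ] [ 26.6 -23.7 -21.7]
[ 460.  -236.7   76. ] [ -9.8 -23.9 -20.9]
[ 439.6 -181.6   76. ] [ 26.6  22.1 -21.9]
[ 474.3 -192.5   76. ] [ -9.7  22.5 -21.1]
[ 449.  -208.6   76. ] [  9.3  -0.7 -21.4]
2.8 [ 458.43235679 -211.10306015   54.76394147] [ 0.01772409 -0.01030229 -0.99978984]
```

```bash
python3 -m jog '[[0,[0.0055,-0.0008,0.005],[0,1.1,0]],[0,[0,0,0],[0,0,0]]]';python3 - <<'E'
from h import *
r=yaw();st=manip.state()
print('shift',r.T@(np.array([451.3,-209.35,43.3])-st['ee_pos']),r[:,2],st['joints'].round(3),st['qd'].round(3))
E
```

```text
time: 3.05
ee_pos: [455.1, -211.3, 53.7]
orientation: [0.002, 0.157, 0.988, -0.003]
wrist_force: [0.1, -1.6, 0.4]
opening: 85.5
shift [ 4.29595017  0.72676012 10.35469777] [ 0.00380448 -0.00751226 -0.99996455] [-0.565  0.003 -0.254  1.307 -0.004 -0.251] [ 0.002 -0.018  0.03   0.001  0.001  0.001]
```

```bash
python3 -m jog '[[0,[0.004,0.0005,0.007],[0,0,0]],[0,[0,0,0.004],[0,0,0]],[0,[0,0,0],[0,0,0]]]';python3 - <<'E'
from h import *
r=yaw();st=manip.state()
print('shift',r.T@(np.array([451.3,-209.35,43.3])-st['ee_pos']),r[:,2],np.degrees(np.arctan2(r[1,1],r[0,1])))
E
```

```text
time: 3.42
ee_pos: [452.0, -210.1, 43.3]
orientation: [0.003, 0.157, 0.988, -0.004]
wrist_force: [-0.7, 0.7, 0.3]
opening: 85.6
shift [ 0.94215836  0.49400745 -0.01713618] [ 0.00562604 -0.00865287 -0.99994674] 71.97072393291825
```

```bash
python3 -m jog '[[1,[0,0,0],[0,0,0]],[1,[0,0,0],[0,0,0]],[1,[0,0,0],[0,0,0]],[1,[0,0,0],[0,0,0]],[1,[0,0,0],[0,0,0]]]' 40;python3 -m jog '[[1,[0,0,0],[0,0,0]],[1,[0,0,0],[0,0,0]]]';python3 - <<'E'
from h import *
r=yaw();st=manip.state()
print(r[:,2],np.degrees(np.arctan2(r[1,1],r[0,1])))
cv2.imwrite('pics/w4.png',vision.camera('wrist'))
E
```

```text
time: 4.05
ee_pos: [454.5, -208.8, 46.4]
orientation: [0.006, 0.156, 0.988, -0.002]
wrist_force: [-0.7, -0.2, -0.3]
opening: 28.9
time: 4.3
ee_pos: [454.6, -208.9, 46.2]
orientation: [0.006, 0.156, 0.988, -0.002]
wrist_force: [-0.4, 0.4, 0.8]
opening: 28.6
[ 0.01175307 -0.00566717 -0.99991487] 72.01717212900957
```

View pics/w4.png

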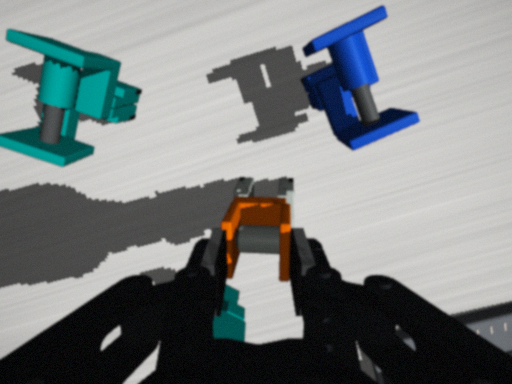

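```bash
python3 -m jog '[[1,[0,0,-0.03],[0,0,0]],[1,[0,0,-0.05],[0,-0.5,0]],[1,[0,0,-0.05],[0,0,0]],[1,[0,0,-0.03],[0,0,0]],[1,[0,0,0],[0,0,0]]]';python3 - <<'E'
from h import *
r=yaw();st=manip.state()
print(r[:,2],np.degrees(np.arctan2(r[1,1],r[0,1])))
print('shift to viewing',r.T@(np.array([600,120,215])-st['ee_pos']))
cv2.imwrite('pics/w5.png',vision.camera('wrist'))
cv2.imwrite('pics/s5.png',vision.camera('side')[150:300,180:340])
E
```

```text
time: 4.97
ee_pos: [449.3, -207.1, 205.9]
orientation: [0.006, 0.157, 0.988, -0.002]
wrist_force: [-0.0, 0.1, -0.9]
opening: 29.0
[ 0.01155926 -0.00499737 -0.9999207 ] 71.97535836492843
shift to viewing [-42.23588358 357.64585063  -8.99722281]
```

View pics/w5.png

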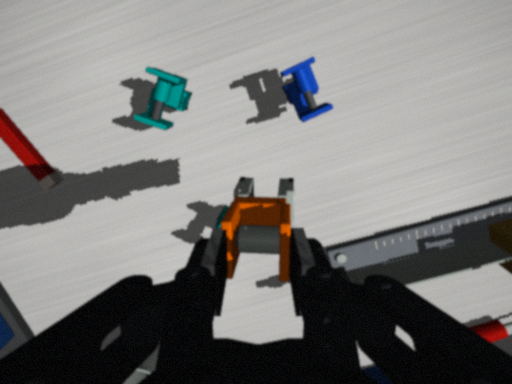

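```bash
python3 -m jog '[[1,[-0.007,0.06,-0.002],[0,0,0]],[1,[-0.007,0.06,-0.002],[0,0,0]],[1,[-0.007,0.06,-0.002],[0,0,0]],[1,[-0.007,0.06,-0.002],[0,0,0]],[1,[-0.007,0.055,-0.002],[0,0,0]]]';python3 -m jog '[[1,[0,0,0],[0,0,10.5]],[1,[0,0,0],[0,0,10.5]],[1,[0,0,0],[0,0,10.5]],[1,[0,0,0],[0,0,10.5]],[1,[0,0,0],[0,0,10.5]]]';python3 -m jog '[[1,[0,0,0],[0,0,10]],[1,[0,0,0],[0,0,8]],[1,[0,0,0],[0,0,0]]]';python3 - <<'E'
from h import *
r=yaw();st=manip.state()
print(st['ee_pos'],r[:,2],np.degrees(np.arctan2(r[1,1],r[0,1])),st['joints'].round(2))
W=Cam('wrist');np.savez('w6.npz',K=W.K,E=W.E,p=st['ee_pos'],r=r)
cv2.imwrite('pics/w6.png',vision.camera('wrist'))
E
```

```text
time: 5.7
ee_pos: [570.1, 66.5, 197.3]
orientation: [-0.007, 0.163, 0.987, -0.001]
wrist_force: [1.1, -0.4, -1.0]
opening: 29.0
time: 6.32
ee_pos: [563.3, 72.3, 178.9]
orientation: [-0.017, 0.589, 0.808, -0.013]
wrist_force: [1.2, 0.3, -0.8]
opening: 29.1
time: 6.7
ee_pos: [558.5, 72.2, 169.1]
orientation: [-0.021, 0.712, 0.702, -0.021]
wrist_force: [-0.3, 0.7, -1.2]
opening: 28.6
[558.48682401  72.15311653 169.12215218] [-5.92311040e-02 -4.40287435e-04 -9.98244200e-01] -0.7727703638548489 [0.01 0.21 0.2  1.62 0.   1.59]
```

View pics/w6.png

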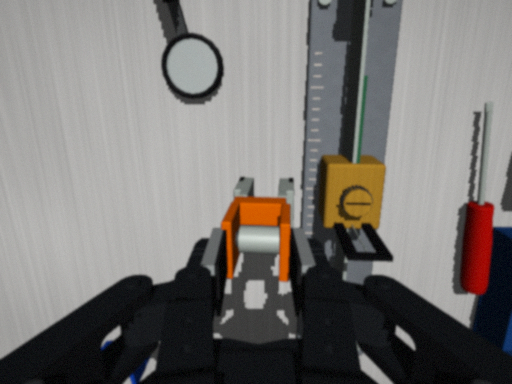

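```bash
python3 - <<'E'
from h import *
i=cv2.imread('pics/w6.png');crop(i,300,60,400,260,4,'pics/w6c.png');crop(i,130,0,250,110,6,'pics/w6l.png')
E
```

```text
(no output)
```

View pics/w6c.png

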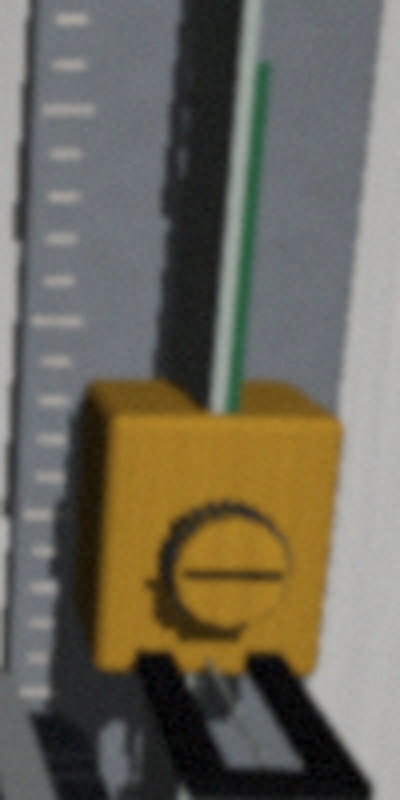

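View pics/w6l.png

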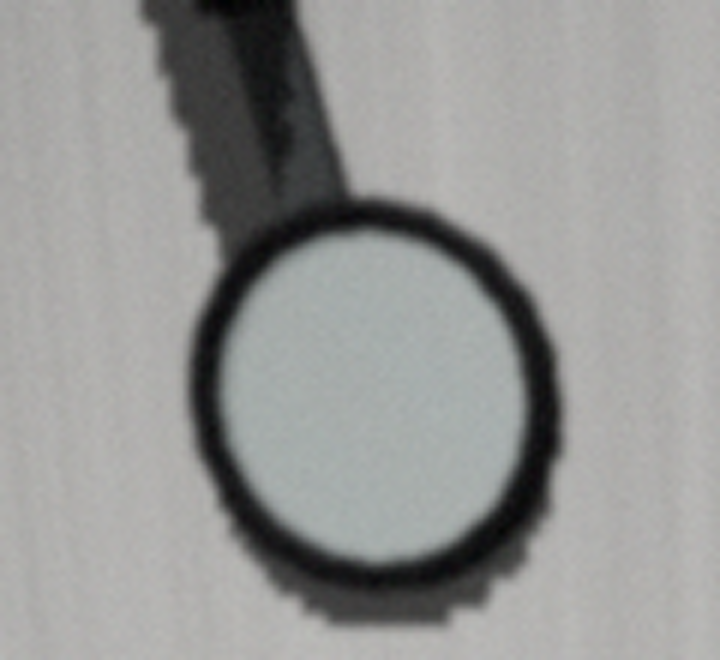

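```bash
python3 - <<'E'
from h import *
d=np.load('w6.npz');W=Cam('',{'K':d['K'],'extrinsics':d['E']})
f=lambda u,v,x0,y0,k:(x0+(u+.5)/k-.5,y0+(v+.5)/k-.5)
idx=W.plane(f(231,574,300,60,4),78);a=W.plane(f(257,65,300,60,4),60);b=W.plane(f(226,408,300,60,4),60)
print('idx',idx,'\nleaf far',a,'near',b)
q1=W.plane(f(118,415,300,60,4),64);q2=W.plane(f(342,425,300,60,4),64);print('block corners',q1,q2)
v=a-b;ang=np.degrees(np.arctan2(v[1],v[0]));print('rail y deg',ang,np.linalg.norm(v))
n=v/np.linalg.norm(v);print('leaf from idx',idx+65*n,'mid from far end',a-36*n)
print('lens',W.plane(f(375,393,130,0,6),7))
# cross-check idx & leaf w/ top
T=Cam('top');S=Cam('side');print(T.proj(idx),T.proj(a),S.proj(idx))
E
```

```text
idx [634.90467774  53.04034296  78.        ] 
leaf far [636.83672295 153.02704285  60.        ] near [635.76350102  83.9723662   60.        ]
block corners [612.52706315  83.37050624  64.        ] [658.88719164  81.21180047  64.        ]
rail y deg 89.10960212537795 69.06301594924082
leaf from idx [635.91476142 118.03249426  78.        ] mid from far end [636.27729199 117.03138982  60.        ]
lens [486.85105937 167.09634195   7.        ]
[224.21334585 176.96903652] [191.04814103 178.04502106] [267.40454737 194.63154857]
```

```bash
python3 -m jog '[[1,[0.021,0,0],[-3.4,0,0]],[1,[0.021,0.02,0],[0,0,0]],[1,[0,0.03,0],[0,0,0]],[1,[0,0.025,0],[0,0,0]],[1,[0,0,0],[0,0,0]]]';python3 - <<'E'
from h import *
r=yaw();st=manip.state()
print(st['ee_pos'],r[:,2],np.degrees(np.arctan2(r[1,1],r[0,1])),st['joints'].round(2))
print('to leaf',r.T@(np.array([636.1,114.6,150])-st['ee_pos']))
W=Cam('wrist');np.savez('w7.npz',K=W.K,E=W.E,p=st['ee_pos'],r=r)
cv2.imwrite('pics/w7.png',vision.camera('wrist'))
E
```

```text
time: 7.38
ee_pos: [629.6, 114.3, 158.9]
orientation: [-0.004, 0.708, 0.707, -0.006]
wrist_force: [0.5, -0.6, -0.7]
opening: 28.6
[629.56250022 114.28817894 158.87512066] [-0.01495701 -0.00256423 -0.99988485] -0.08560889495721434 [ 0.08  0.37  0.37  1.59 -0.    1.65]
to leaf [0.34428848 6.6690073  8.77551763]
```

View pics/w7.png

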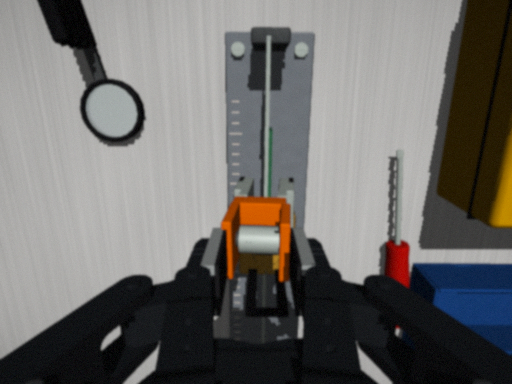

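```bash
python3 - <<'E'
from h import *
i=cv2.imread('pics/w7.png');crop(i,200,150,320,300,5,'pics/w7c.png')
i=vision.camera('side');crop(i,200,130,330,250,5,'pics/s7c.png')
E
```

```text
(no output)
```

View pics/w7c.png

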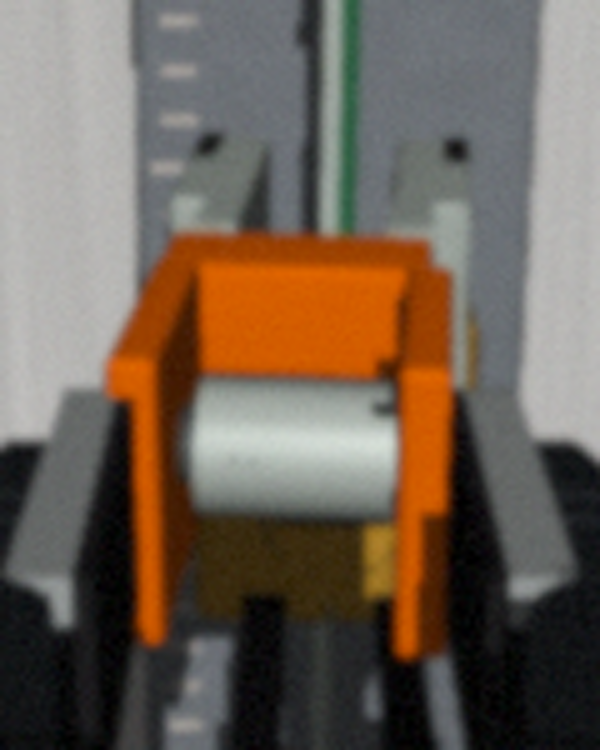

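View pics/s7c.png

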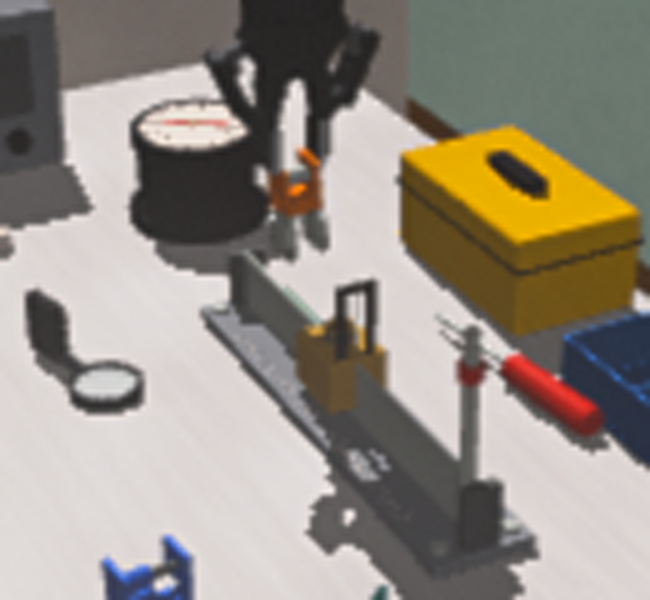

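```bash
python3 -m jog '[[1,[0,0.003,0],[3.5,0,-0.5]],[1,[0,0,0],[0,0,0]],[1,[0,0,0],[0,0,0]]]';python3 - <<'E'
from h import *
r=yaw();st=manip.state()
print(st['ee_pos'],r[:,2],np.degrees(np.arctan2(r[1,1],r[0,1])),st['joints'].round(2))
W=Cam('wrist');np.savez('w8.npz',K=W.K,E=W.E,p=st['ee_pos'],r=r)
i=vision.camera('wrist');cv2.imwrite('pics/w8.png',i);crop(i,200,150,320,300,5,'pics/w8c.png')
E
```

```text
time: 7.85
ee_pos: [627.7, 114.4, 159.1]
orientation: [-0.028, 0.703, 0.71, -0.03]
wrist_force: [-0.4, -0.8, -1.0]
opening: 29.0
[627.66440621 114.35517481 159.10502357] [-0.08139884 -0.00287303 -0.99667747] 0.49429539170075054 [0.07 0.45 0.47 1.68 0.   1.64]
```

View pics/w8c.png

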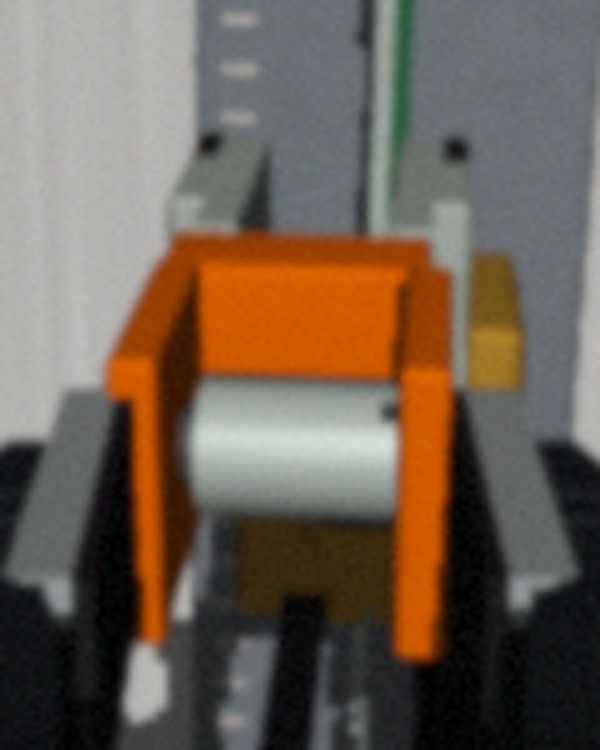

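```bash
python3 -m jog '[[1,[0,0.007,-0.0005],[0,0,1.4]],[1,[0,0.002,0.02],[0,0,0]],[1,[0,0.0015,0.02],[0,0,0]],[1,[0,0,0],[0,0,0]]]';cat > chk.py <<'E'
from h import *
import sys
n=sys.argv[1]
r=yaw();st=manip.state();W=Cam('wrist')
i=vision.camera('wrist');cv2.imwrite(f'pics/{n}.png',i);crop(i,200,150,320,300,5,f'pics/{n}c.png')
print(st['ee_pos'].round(1),r[:,2].round(3),'yaw',np.degrees(np.arctan2(r[1,1],r[0,1])).round(2),st['wrist_force'].round(1))
t=st['ee_pos']+r@np.array([2.9,5.4,46]);print('tips',t.round(1),'clip up',(r@np.array([0,-.08,-1])).round(3))
print('world dx,dy,dz to leaf(33) in tool',(r.T@(np.array([636.1,117.5,33])-t)).round(1))
print('edge far end proj',W.proj([636.8,153,60]),W.proj([635.8,84,60]))
E
python3 chk.py w9
```

```text
time: 8.4
ee_pos: [636.5, 114.5, 122.0]
orientation: [-0.025, 0.713, 0.7, -0.027]
wrist_force: [-0.4, 0.4, -2.0]
opening: 28.9
[636.5 114.5 122. ] [-0.073 -0.002 -0.997] yaw -1.1 [-0.4  0.4 -2. ]
tips [638.5 117.1  75.7] clip up [-0.006  0.004  1.003]
world dx,dy,dz to leaf(33) in tool [ 0.5  0.7 42.8]
edge far end proj [263.71217152 138.80603   ] [263.70432426 229.21327147]
```

View pics/w9c.png

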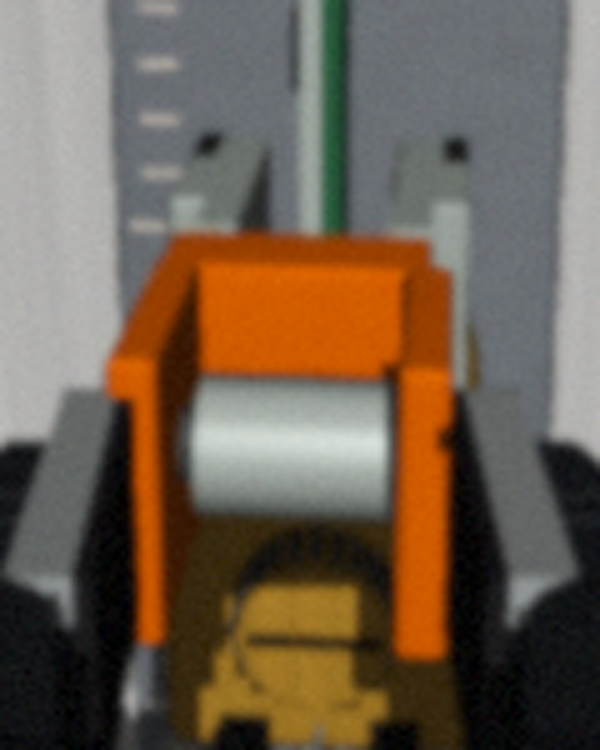

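```bash
python3 -m jog '[[1,[0,0,0.012],[0,0,0]],[1,[0,0.0005,0.012],[0,0,0]],[1,[0,0,0],[0,0,0]]]';python3 chk.py w10
```

```text
time: 8.82
ee_pos: [637.3, 114.6, 100.4]
orientation: [-0.023, 0.713, 0.7, -0.025]
wrist_force: [0.3, -0.7, 0.0]
opening: 28.6
[637.3 114.6 100.4] [-0.067 -0.002 -0.998] yaw -1.11 [ 0.3 -0.7  0. ]
tips [639.6 117.3  54.1] clip up [-0.013  0.004  1.003]
world dx,dy,dz to leaf(33) in tool [ 0.2 -2.1 21.3]
edge far end proj [260.17685351 144.18377794] [260.50342434 242.32366843]
```

View pics/w10c.png

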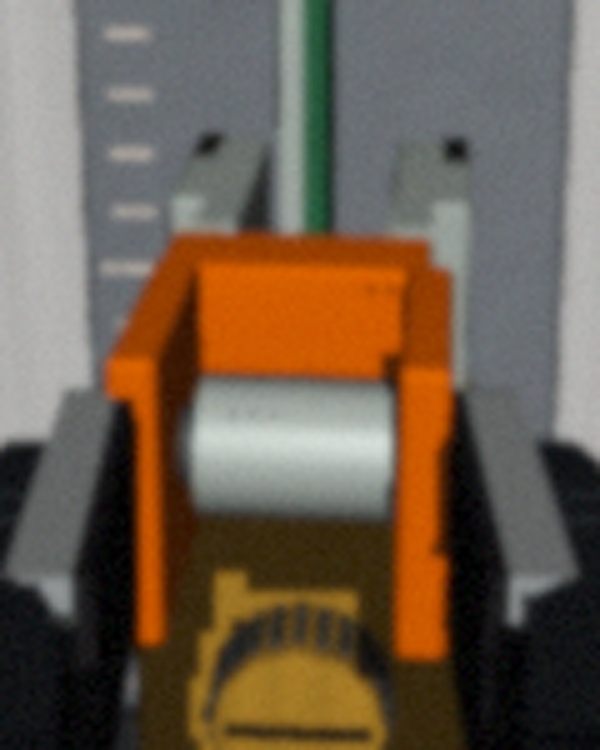

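```bash
python3 -m jog '[[1,[0,-0.002,0.0],[0,0,0]],[1,[0,-0.0005,0.01],[0,0,0]],[1,[0,0,0.01],[0,0,0]],[1,[0,0,0],[0,0,0]]]';python3 chk.py w11
```

```text
time: 9.38
ee_pos: [633.9, 114.7, 80.5]
orientation: [-0.022, 0.714, 0.7, -0.024]
wrist_force: [-0.4, 0.4, -1.4]
opening: 28.9
[633.9 114.7  80.5] [-0.065 -0.002 -0.998] yaw -1.11 [-0.4  0.4 -1.4]
tips [636.3 117.4  34.2] clip up [-0.014  0.003  1.003]
world dx,dy,dz to leaf(33) in tool [ 0.1 -0.1  1.2]
edge far end proj [263.90310888 150.01794776] [263.90431902 256.69787795]
```

View pics/w11c.png

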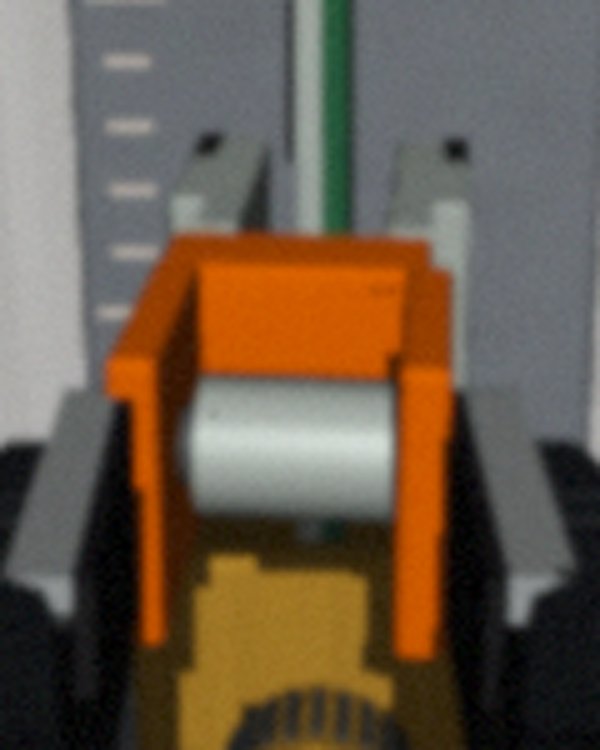

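```bash
python3 -m jog '[[0.5,[0,0,0],[0,0,0]],[0.3,[0,0,0],[0,0,0]],[0.1,[0,0,0],[0,0,0]],[0.1,[0,0,0],[0,0,0]]]';python3 chk.py w12
```

```text
time: 9.93
ee_pos: [635.5, 114.7, 82.6]
orientation: [-0.021, 0.714, 0.7, -0.022]
wrist_force: [0.1, -1.0, 0.5]
opening: 77.0
[635.5 114.7  82.6] [-0.061 -0.002 -0.998] yaw -1.12 [ 0.1 -1.   0.5]
tips [638.1 117.4  36.4] clip up [-0.018  0.003  1.003]
world dx,dy,dz to leaf(33) in tool [ 0.  -1.8  3.5]
edge far end proj [261.23917843 149.46216675] [261.49467705 255.08381101]
```

View pics/w12c.png

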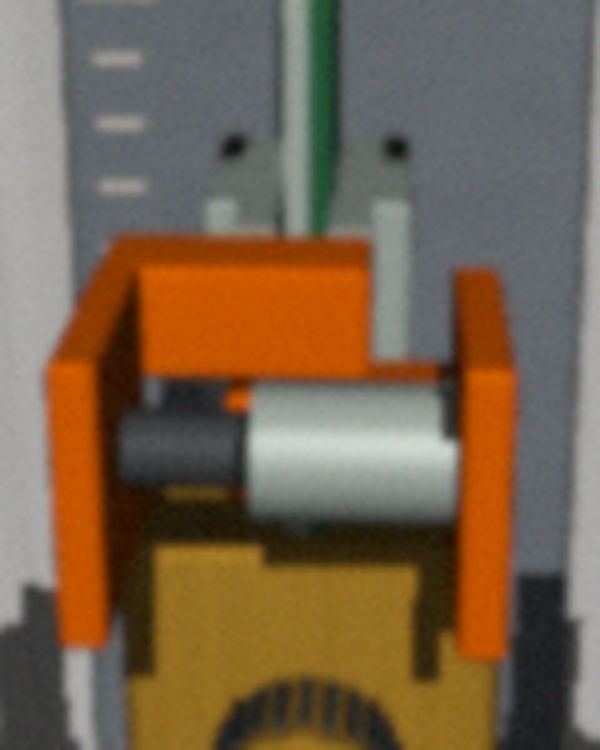

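```bash
python3 -m jog '[[0,[0,0,0],[0,0,0]],[0,[0,0.001,-0.02],[0,0,0]],[0,[0,0,-0.03],[0,0,0]],[0,[0,0,-0.035],[3.4,0,0]],[0,[0,0,-0.03],[0,0,0]]]';python3 - <<'E'
from h import *
r=yaw();st=manip.state();W=Cam('wrist');np.savez('w13.npz',K=W.K,E=W.E,p=st['ee_pos'],r=r)
cv2.imwrite('pics/w13.png',vision.camera('wrist'));i=vision.camera('side');crop(i,200,130,330,250,5,'pics/s13c.png')
print(st['ee_pos'].round(1),r[:,2].round(3))
print(W.proj([634.9,53,78]))
E
```

```text
time: 10.6
ee_pos: [641.2, 114.7, 194.2]
orientation: [-0.047, 0.712, 0.699, -0.049]
wrist_force: [-0.1, -0.6, -0.4]
opening: 85.7
[641.2 114.7 194.2] [-0.135 -0.001 -0.991]
[268.98818477 235.6346597 ]
```

View pics/w13.png

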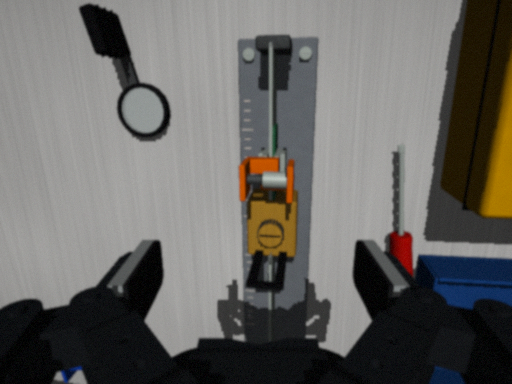

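View pics/s13c.png

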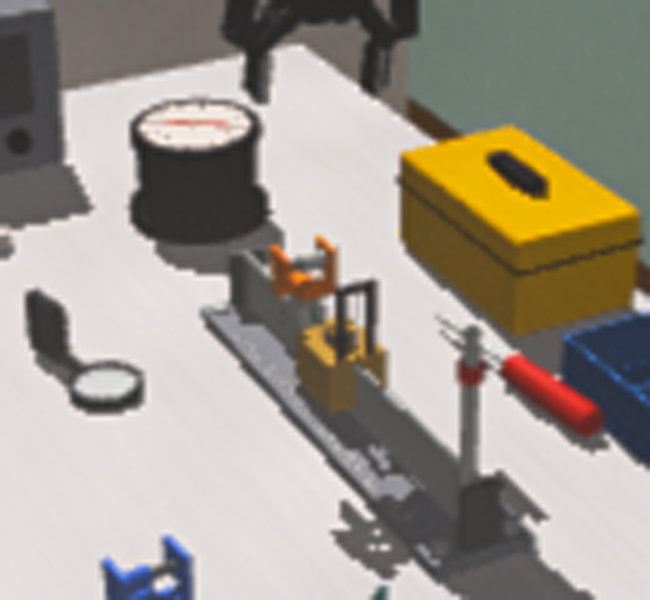

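```bash
python3 -m jog '[[0,[0,0,-0.005],[-7.7,0,0]],[0,[0.04,-0.045,0],[0,0,0]],[0,[0.04,-0.045,0],[0,0,0]],[0,[0.03,-0.045,0],[0,0,0]],[0,[0,-0.02,0],[0,0,0]]]';python3 -m jog '[[0,[0,0,0],[0,0,-10]],[0,[0,0,0],[0,0,-7]],[0,[0,0,0],[0,0,0]]]';python3 - <<'E'
from h import *
r=yaw();st=manip.state();W=Cam('wrist');np.savez('w14.npz',K=W.K,E=W.E,p=st['ee_pos'],r=r)
cv2.imwrite('pics/w14.png',vision.camera('wrist'))
print(st['ee_pos'].round(1),r[:,2].round(3),np.degrees(np.arctan2(r[1,1],r[0,1])))
E
```

```text
time: 11.32
ee_pos: [486.9, 229.5, 187.0]
orientation: [0.001, 0.715, 0.699, -0.003]
wrist_force: [0.6, 0.2, -1.0]
opening: 85.4
time: 11.7
ee_pos: [482.2, 230.3, 184.1]
orientation: [-0.001, 0.599, 0.801, -0.004]
wrist_force: [0.5, -0.9, 0.8]
opening: 85.6
[482.2 230.3 184.1] [-0.006 -0.005 -1.   ] 16.399705082652158
```

View pics/w14.png

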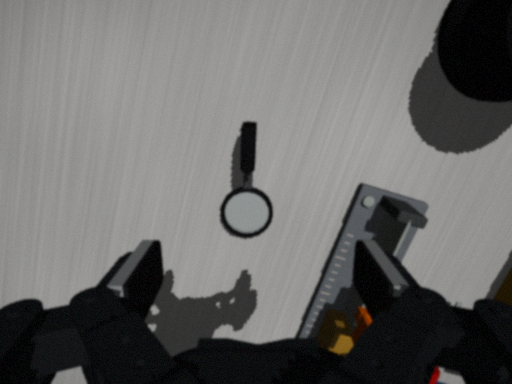

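```bash
python3 - <<'E'
from h import *
i=cv2.imread('pics/w14.png');crop(i,210,110,290,250,5,'pics/w14c.png')
E
```

```text
(no output)
```

View pics/w14c.png

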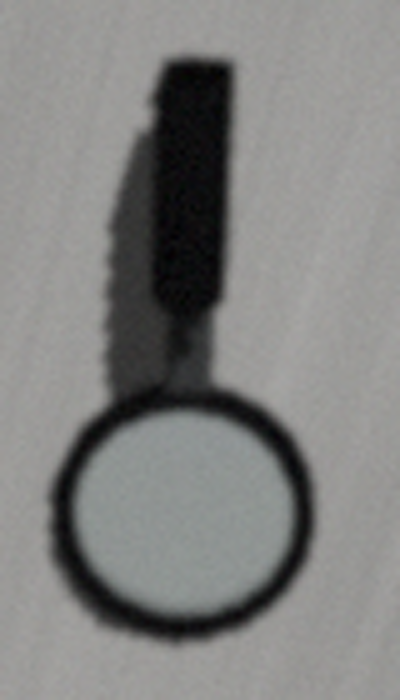

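```bash
python3 - <<'E'
from h import *
d=np.load('w14.npz');W=Cam('',{'K':d['K'],'extrinsics':d['E']});r=d['r']
f=lambda u,v:(210+(u+.5)/5-.5,110+(v+.5)/5-.5)
F=W.plane(f(199,62),50);N=W.plane(f(189,302),50);L=W.plane(f(183,510),7)
print(F,N,L,np.linalg.norm(F-N))
for a,b in((L-N,'LN'),(L-F,'LF'),(N-F,'NF')):print(b,np.degrees(np.arctan2(a[1],a[0])))
v=(L-F)[:2];v/=np.linalg.norm(v);G=L[:2]-80*v;print('grip',G,'mid',(F+N)/2, 'from far',F[:2]+22*v)
print('tool y',np.degrees(np.arctan2(r[1,1],r[0,1])))
E
```

```text
[461.69806136 268.95912335  50.        ] [472.24334279 225.1349754   50.        ] [485.5308514  167.29541932   7.        ] 45.075036372056935
LN -77.06190320101666
LF -76.80652613461302
NF -76.47029353347112
grip [467.27165336 245.18381182] mid [466.97070208 247.04704938  50.        ] from far [466.71934082 247.53981541]
tool y 16.399705082652158
```

```bash
cat > go.py <<'E'
from h import *
import sys
t=np.array(list(map(float,sys.argv[1:4])));r=yaw();st=manip.state()
print(st['time'],st['ee_pos'].round(1),'z',r[:,2].round(3),'tooly',np.degrees(np.arctan2(r[1,1],r[0,1])).round(2),'F',st['wrist_force'].round(1),st['opening'])
print('shift',(r.T@(t-st['ee_pos'])).round(1),'tilt fix deg',np.degrees(r.T@np.cross(r[:,2],[0,0,-1])).round(2))
E
python3 -m jog '[[0,[0.018,-0.010,0.02],[0,0,3.2]],[0,[0,0,0.04],[0,0,0]],[0,[0,0,0.03],[0,0,0]],[0,[0,0,0],[0,0,0]]]'; python3 go.py 467 246.3 10; python3 - <<'E'
from h import *
r=yaw();st=manip.state();W=Cam('wrist');i=vision.camera('wrist');cv2.imwrite('pics/w15.png',i)
for P in ([461.7,269,50],[472.2,225.1,50],[467,246.3,50]):print(W.proj(P))
E
```

```text
time: 12.25
ee_pos: [466.9, 244.1, 90.9]
orientation: [-0.001, 0.626, 0.78, -0.004]
wrist_force: [0.8, -0.4, -0.3]
opening: 85.5
12.25 [466.9 244.1  90.9] z [-0.005 -0.005 -1.   ] tooly 12.54 F [ 0.8 -0.4 -0.3] 85.5348537426383
shift [ 2.5  1.1 80.9] tilt fix deg [-0.37  0.22  0.  ]
[258.83287505 163.82552222]
[259.84522216 227.62190063]
[259.18336314 197.72710739]
```

View pics/w15.png

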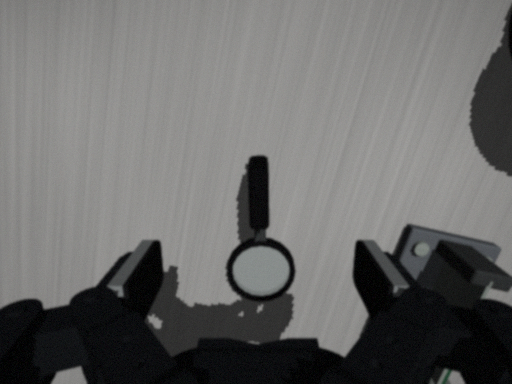

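```bash
python3 -m jog '[[0,[0.003,0.001,0.025],[0,0,0]],[0,[0,0,0.025],[0,0,0]],[0,[0,0,0.02],[0,0,0]],[0,[0,0,0.006],[0,0,0]],[0,[0,0,0],[0,0,0]]]'; python3 go.py 467 247.5 10
```

```text
time: 12.92
ee_pos: [476.7, 249.8, 25.1]
orientation: [0.005, 0.628, 0.779, 0.005]
wrist_force: [-0.5, -0.1, -0.4]
opening: 85.7
12.925 [476.7 249.8  25.1] z [ 0.014  0.002 -1.   ] tooly 12.26 F [-0.5 -0.1 -0.4] 85.70543209998375
shift [ -0.2 -10.1  15. ] tilt fix deg [ 0.78  0.06 -0.  ]
```

```bash
python3 -m jog '[[0,[0,-0.010,0.0],[0.7,0,0]],[0,[0,-0.001,0.010],[0,0,0]],[0,[0,-0.001,0.003],[0,0,0]],[0,[0,0,0],[0,0,0]]]'; python3 go.py 467 247.5 10;  python3 - <<'E'
from h import *
i=vision.camera('wrist');cv2.imwrite('pics/w16.png',i)
E
```

```text
time: 13.42
ee_pos: [466.3, 247.9, 14.4]
orientation: [0.002, 0.628, 0.778, 0.002]
wrist_force: [-0.2, 0.1, -0.1]
opening: 85.4
13.425 [466.3 247.9  14.4] z [ 0.006  0.001 -1.   ] tooly 12.24 F [-0.2  0.1 -0.1] 85.37944700143863
shift [-0.5  0.6  4.4] tilt fix deg [0.33 0.02 0.  ]
```

View pics/w16.png

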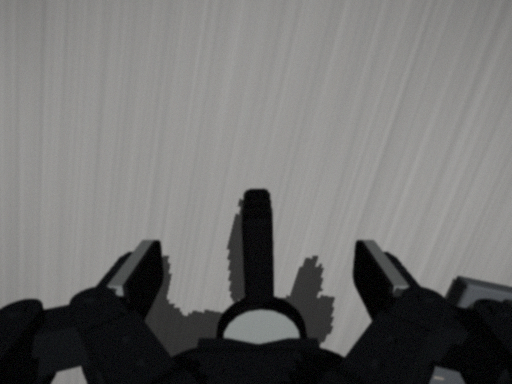

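```bash
python3 -m jog '[[0,[0,0.0005,0.004],[0.3,0,0]],[0.6,[0,0,0],[0,0,0]],[1,[0,0,0],[0,0,0]],[1,[0,0,0],[0,0,0]],[1,[0,0,0],[0,0,0]]]' 60; python3 -m jog '[[1,[0,0,0],[0,0,0]],[1,[0,0,0],[0,0,0]]]'; python3 go.py 467 247.5 10;  python3 - <<'E'
from h import *
i=vision.camera('wrist');cv2.imwrite('pics/w17.png',i)
E
```

```text
time: 14.1
ee_pos: [467.2, 248.1, 10.4]
orientation: [0.0, 0.628, 0.778, 0.0]
wrist_force: [-0.6, -1.7, 13.8]
opening: 12.9
time: 14.35
ee_pos: [467.4, 248.1, 10.6]
orientation: [0.0, 0.628, 0.778, 0.0]
wrist_force: [0.4, -0.7, 0.3]
opening: 12.5
14.35 [467.4 248.1  10.6] z [ 0.001 -0.    -1.   ] tooly 12.23 F [ 0.4 -0.7  0.3] 12.513821448532365
shift [-0.5 -0.5  0.6] tilt fix deg [ 0.05  0.01 -0.  ]
```

View pics/w17.png

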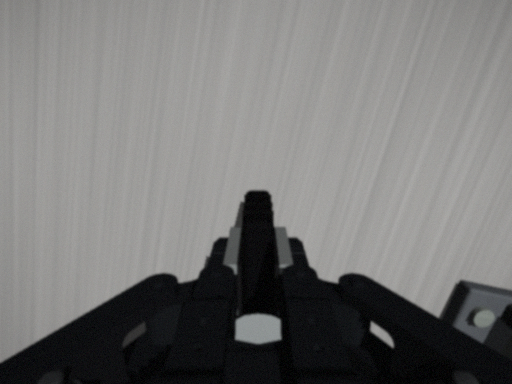

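```bash
python3 -m jog '[[1,[0,0,-0.02],[0,0,0]],[1,[0,0,-0.04],[0,0,0]],[1,[0,0,-0.05],[0,0,0]],[1,[0,0,-0.05],[0,0,0]],[1,[0,0,0],[0,0,0]]]'; python3 -m jog '[[1,[0,0,-0.004],[0,0,-10]],[1,[0,0,-0.004],[0,0,-10]],[1,[0,0,-0.004],[0,0,-10]],[1,[0,0,-0.004],[0,0,-10]],[1,[0,0,0],[0,0,-8]]]';python3 -m jog '[[1,[0,0,0],[0,0,0]]]'; cat > lens.py <<'E'
from h import *
r=yaw();st=manip.state()
l=st['ee_pos']+r@np.array([-82,.6,5.6]);e=np.array([635,53,140])-l
print('lens',l.round(1),'err world',e.round(1),'in tool',(r.T@e).round(1),'qd',np.abs(st['qd']).max().round(3))
E
python3 go.py 566 93 170; python3 lens.py; python3 - <<'E'
from h import *
cv2.imwrite('pics/w18.png',vision.camera('wrist'))
i=vision.camera('side');crop(i,190,110,330,240,5,'pics/s18c.png')
E
```

```text
time: 15.02
ee_pos: [464.8, 247.3, 171.6]
orientation: [-0.002, 0.628, 0.778, -0.003]
wrist_force: [1.3, 0.2, -0.8]
opening: 12.2
time: 15.65
ee_pos: [461.5, 246.1, 180.4]
orientation: [-0.008, 0.243, 0.97, -0.005]
wrist_force: [0.8, 0.1, -1.4]
opening: 12.3
time: 15.78
ee_pos: [460.6, 245.8, 178.7]
orientation: [-0.009, 0.244, 0.97, -0.006]
wrist_force: [-0.2, 1.2, -1.8]
opening: 11.9
15.775 [460.6 245.8 178.7] z [-0.02  -0.008 -1.   ] tooly 61.74 F [-0.2  1.2 -1.8] 11.918404874405406
shift [-165.3  -84.6    7.7] tilt fix deg [-0.93 -0.81  0.  ]
lens [533.  207.5 171.9] err world [ 102.  -154.5  -31.9] in tool [-163.4  -87.2   31. ] qd 0.014
```

View pics/w18.png

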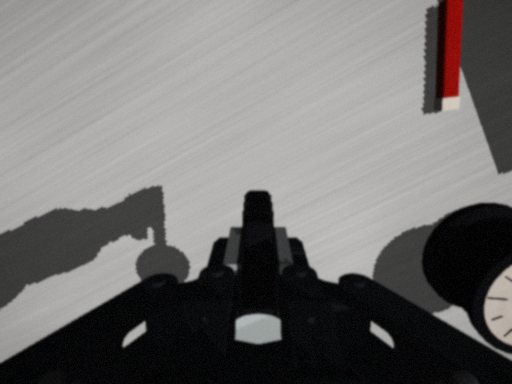

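View pics/s18c.png

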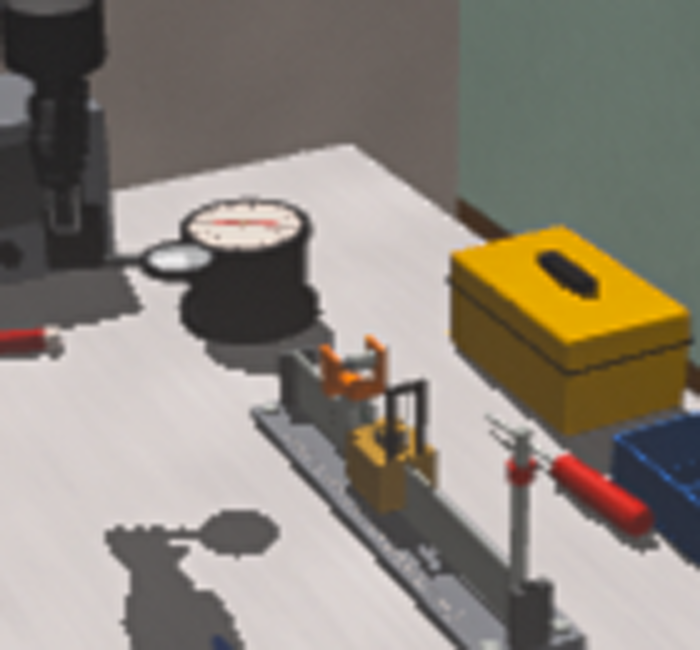

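```bash
python3 -m jog '[[1,[-0.04,-0.022,0],[-0.9,-0.8,0]],[1,[-0.04,-0.022,0],[0,0,0]],[1,[-0.04,-0.022,0],[0,0,0]],[1,[-0.03,-0.015,0],[0,0,0]],[1,[0,0,0],[0,0,0]]]'; python3 go.py 566 93 170; python3 lens.py; python3 - <<'E'
from h import *
i=vision.camera('top');cv2.imwrite('pics/t19.png',i);crop(i,150,130,310,230,5,'pics/t19c.png')
i=vision.camera('side');cv2.imwrite('pics/s19.png',i);crop(i,210,120,330,240,5,'pics/s19c.png')
E
```

```text
time: 16.5
ee_pos: [555.6, 99.9, 175.7]
orientation: [-0.001, 0.248, 0.969, -0.0]
wrist_force: [0.6, 0.6, -1.3]
opening: 12.3
16.5 [555.6  99.9 175.7] z [-0.003  0.    -1.   ] tooly 61.33 F [ 0.6  0.6 -1.3] 12.341247523958414
shift [-12.5  -1.1   5.7] tilt fix deg [-0.07 -0.14  0.  ]
lens [627.8  61.1 169.9] err world [  7.2  -8.1 -29.9] in tool [-10.3  -3.6  29.9] qd 0.028
```

View pics/t19c.png

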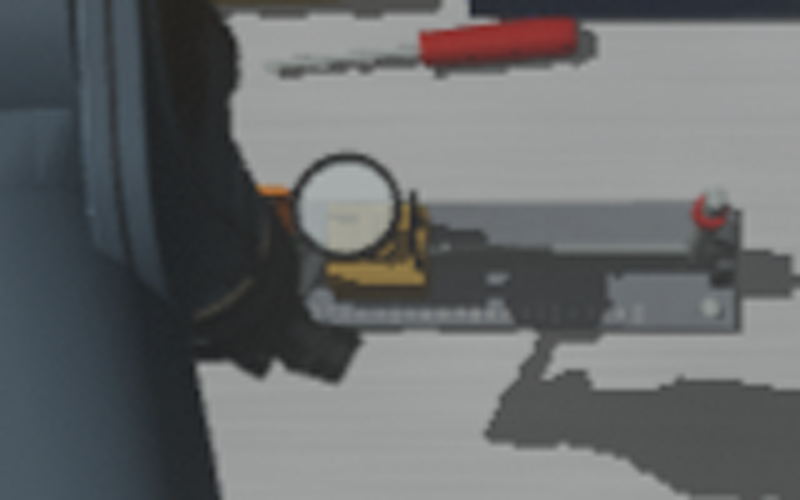

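View pics/s19c.png

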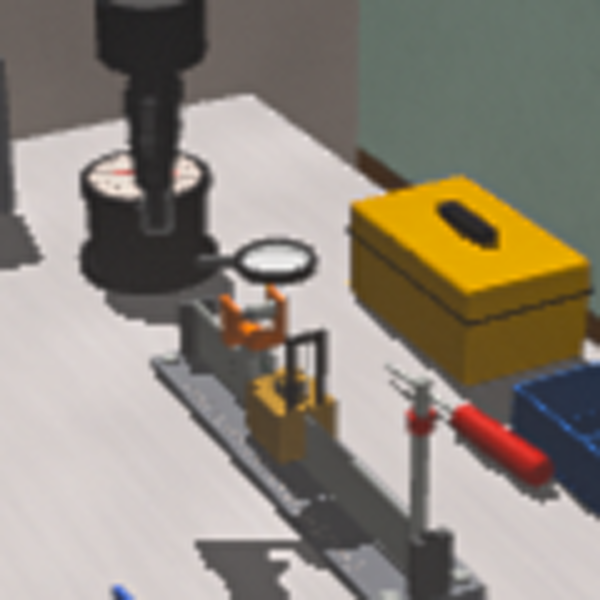

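```bash
python3 - <<'E'
from h import *
T=Cam('top');S=Cam('side')
print('lens tri',tri([T.ray((150+348.5/5-.5,130+206.5/5-.5)),S.ray((210+277/5-.5,120+262/5-.5))]))
print('idx top through lens',T.plane((150+345/5-.5,130+218/5-.5),78))
i=cv2.imread('pics/top0.png');crop(i,195,155,260,205,12,'pics/idx0.png')
i=cv2.imread('pics/side0.png');crop(i,245,170,295,215,12,'pics/idxs0.png')
E
```

```text
lens tri (array([628.45864393,  58.34991216, 172.33886537]), [np.float64(0.22116622640770361), np.float64(0.22116622640776937)])
idx top through lens [646.68343805  69.85157149  78.        ]
```

View pics/idx0.png

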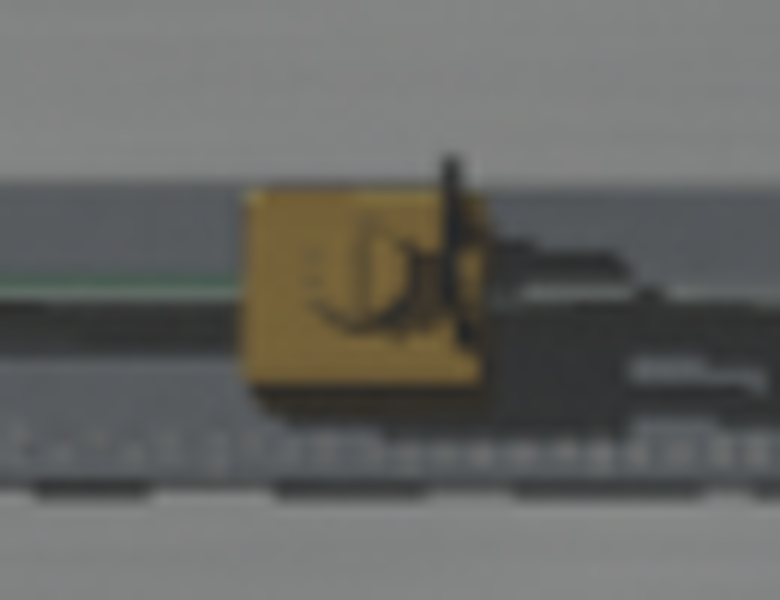

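View pics/idxs0.png

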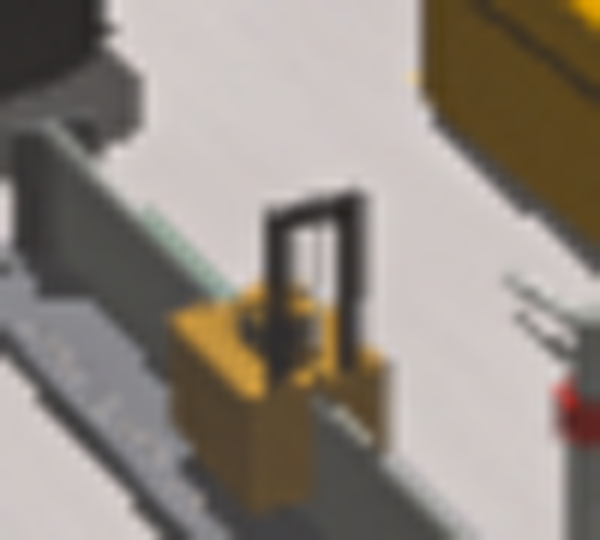

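```bash
python3 -m jog '[[1,[-0.010,-0.003,0],[0,0,0]],[1,[0,0,0.010],[0,0,0]],[1,[0,0,0.010],[0,0,0]],[1,[0,0,0],[0,0,0]],[1,[0,0,0],[0,0,0]]]'; python3 go.py 566 93 170; python3 lens.py
```

```text
time: 17.23
ee_pos: [560.1, 97.2, 153.8]
orientation: [-0.003, 0.244, 0.97, 0.0]
wrist_force: [-0.2, -0.1, -0.3]
opening: 12.3
17.225 [560.1  97.2 153.8] z [-0.005  0.002 -1.   ] tooly 61.72 F [-0.2 -0.1 -0.3] 12.278847722620728
shift [ -7.1  -0.9 -16.2] tilt fix deg [-0.06 -0.32 -0.  ]
lens [632.6  58.9 147.8] err world [ 2.4 -5.9 -7.8] in tool [-5.  -4.   7.8] qd 0.013
```

```bash
python3 -m jog '[[1,[-0.005,-0.0035,0.004],[0,-0.3,0]],[1,[0,0,0.004],[0,0,0]],[1,[0,0,0],[0,0,0]],[1,[0,0,0],[0,0,0]]]'; python3 go.py 566 93 170; python3 lens.py;python3 - <<'E'
from h import *
i=vision.camera('top');cv2.imwrite('pics/t20.png',i);crop(i,180,130,310,230,6,'pics/t20c.png')
i=vision.camera('side');cv2.imwrite('pics/s20.png',i);crop(i,230,150,330,250,6,'pics/s20c.png')
E
```

```text
time: 17.73
ee_pos: [563.3, 91.3, 145.8]
orientation: [0.0, 0.244, 0.97, -0.0]
wrist_force: [-0.3, -0.2, -0.5]
opening: 12.6
17.725 [563.3  91.3 145.8] z [ 0.001 -0.001 -1.   ] tooly 61.72 F [-0.3 -0.2 -0.5] 12.6105321566696
shift [ -1.6   2.7 -24.2] tilt fix deg [-0.04  0.06  0.  ]
lens [635.8  53.  140.3] err world [-0.8 -0.  -0.3] in tool [ 0.7 -0.4  0.3] qd 0.004
```

View pics/t20c.png

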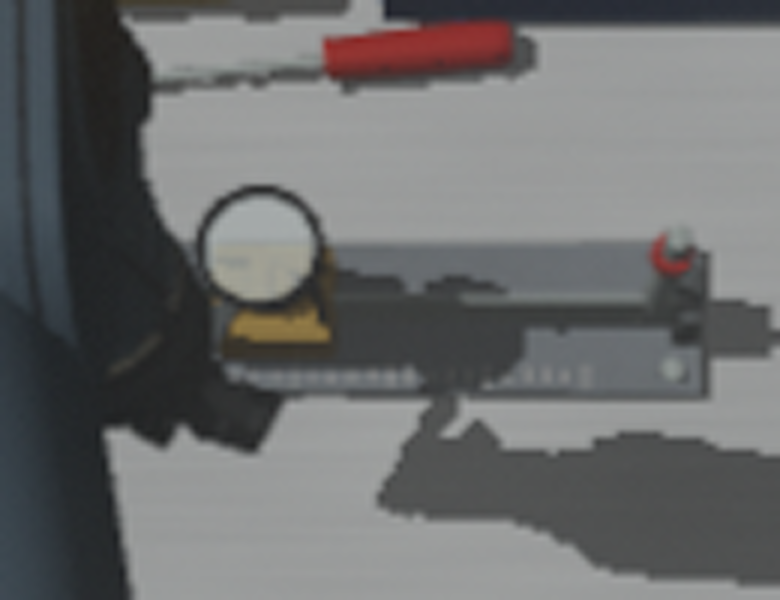

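View pics/s20c.png

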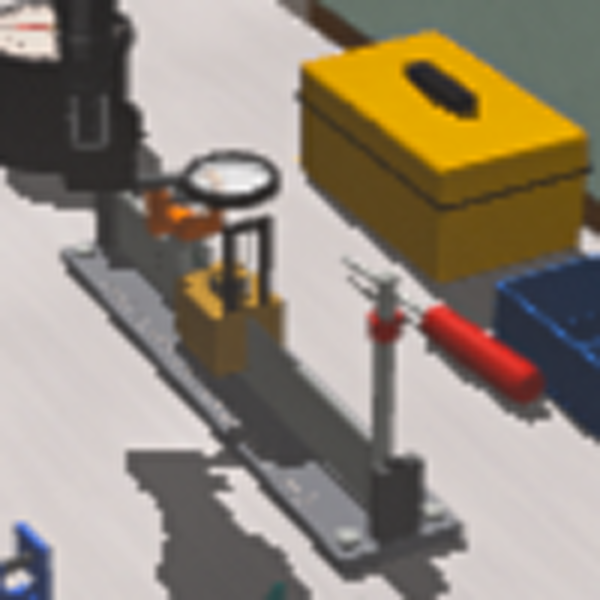

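```bash
python3 - <<'E'
from h import *
T=Cam('top');S=Cam('side')
L,e=tri([T.ray((180+262/6-.5,130+246.5/6-.5)),S.ray((230+230.5/6-.5,150+180/6-.5))]);print('lens tri',L,e)
print('index top',T.plane((224.9,176.8),78))
# band: side ray + known height -> xy ; compare with top ray of the band
b=S.plane((230+385/6-.5,150+325/6-.5),140);print('band@140 from side',b,'top px predicted',T.proj(b),'post top',T.plane((180+679/6-.5,130+240/6-.5),172))
r=yaw();print('err tool to (635.2,52.3)',r.T@(np.array([635.2,52.3,140])-L))
E
```

```text
lens tri [636.6513783   50.55606688 142.81475135] [np.float64(0.3626284821941805), np.float64(0.3626284821943267)]
index top [635.39596861  51.04101399  78.        ]
band@140 from side [ 634.12296722 -135.37416129  140.        ] top px predicted [290.94012433 171.33112595] post top [ 630.74719343 -136.55642622  172.        ]
err tool to (635.2,52.3) [2.10724277 0.84985803 2.81209817]
```

```bash
python3 -m jog '[[1,[0,0,0.001],[0,0,0]],[1,[0,0,0],[0,0,0]],[1,[0,0,0],[0,0,0]],[1,[0,0,0],[0,0,0]],[1,[0,0,0],[0,0,0]]]'; python3 lens.py; python3 go.py 566 93 170; python3 - <<'E'
from h import *
i=vision.camera('side');crop(i,230,150,330,250,6,'pics/s21c.png');crop(i,0,0,512,384,1,'pics/s21.png')
E
python3 lens.py
```

```text
time: 18.45
ee_pos: [563.4, 91.5, 145.1]
orientation: [0.001, 0.244, 0.97, -0.0]
wrist_force: [-0.1, -0.2, -1.2]
opening: 12.5
lens [636.   53.2 139.6] err world [-1.  -0.2  0.4] in tool [ 0.8 -0.6 -0.4] qd 0.002
18.45 [563.4  91.5 145.1] z [ 0.001 -0.001 -1.   ] tooly 61.73 F [-0.1 -0.2 -1.2] 12.497930318423082
shift [ -1.6   2.5 -24.9] tilt fix deg [-0.02  0.08  0.  ]
lens [636.   53.2 139.6] err world [-1.  -0.2  0.4] in tool [ 0.8 -0.6 -0.4] qd 0.001
```

View pics/s21c.png

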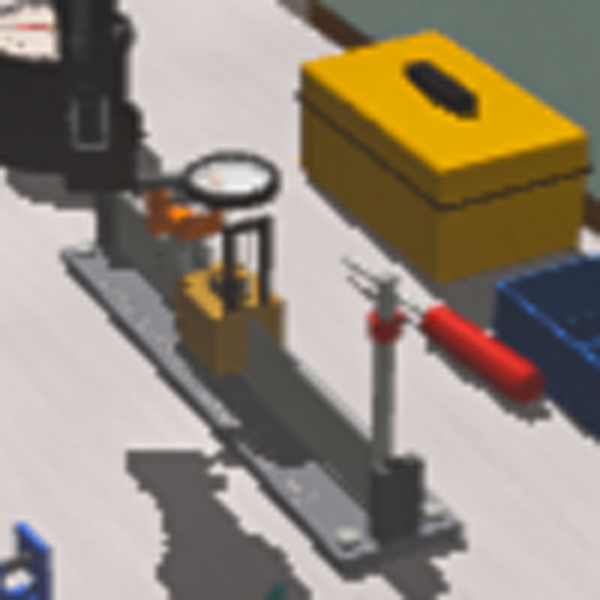

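The loupe is steady and level over the stop, clear of the vane and clip, and the clip is on the leaf. I'm handing in.

```bash
python3 -c "
from station import sign_off
print(sign_off())"
```

```text
the job is handed in; nothing more can be done
None
```

The clip is on the leaf and the loupe is held over the index. I handed the job in at about 18.5 s; no verdict was reported.

**Clip:** I squeezed the orange clip open, corrected a tilt of about 5° it had in the grip, and lowered it over the rail edge. The jaw tips are about 26 mm below the edge, within a few millimetres of the leaf middle. The pictures after release show it biting the leaf and upright, with the fingers clear.

**Slide:** In the wrist view after release, the index line was within about 2 mm of its first position, which is the accuracy of the measurement. I did not measure it again after that.

**Loupe:** My last checks showed it level to about 0.1°, the arm still, and no load on the wrist beyond the loupe's weight. It is gripped at 60 N.

| Lens position (mm) | x | y | z |
|---|---|---|---|
| From the arm's pose (final) | 636.0 | 53.2 | 139.6 |
| From the top and side cameras (1 mm higher, before the last lowering) | 636.7 | 50.6 | 142.8 |
| Index and band height (target) | about 635 | 51–53 | 140 |

The two lens estimates differ by about 3 mm, mostly in height and y. Both are within the 12 mm and 8 mm limits.

**Bystanders:** Compass, bucket, magnets and screwdriver were not approached. I saw no sign in the pictures that any had moved, but I did not measure them.

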